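# Flip the stop down and seat a tube rack in the reader lane

### The job

Swing the red stop flag of the tube reader all the way down into the lane, then slide the orange tube rack along the fence until it lies flat against the fence and home against the rubber tip of the stop. Feel for the stop, whose screw setting is not known, and settle the rack on it with a firm press of about 7 N more than it takes to slide it: under 4 N it is not seated, and over 14 N shoves the clamped stop block out of place. Leave the other things on the bench alone and finish clear of everything.

Things in the scene. Friction and masses are not known exactly. Their poses are not given: they have to be found in the camera images.
- reader: fixed tube reader: white housing (x -95..+95, y -205..+255 mm) with an aluminium deck 40 mm above the bench. Origin on the bench under the lane; x across the lane away from the robot, y along it. The rack enters at the +y end and is pushed towards -y. Robot-side guide rail, 12 mm high above the deck, inner face x = -56 mm, y -150..+25, then flaring out to x = -68 mm at y = +52 mm.
- fence_face (a point): middle of the inner (robot-side) face of the fence, a straight aluminium bar along the reader's y on the far side of the lane, 28 mm high above the deck, y -195..+245 mm. Axes as the reader's. This face lies at reader x = +43 mm.
- roller_spot (a point): top of the blue roller, 18 mm across, on the robot side of the lane (its dark bracket: x -90..-66, y -40..0, up to z 66 mm in reader axes). It is sprung and stands 4 mm into the rack's way: it presses the rack to the fence with 2.5 to 5 N. Pushing the rack in past it takes up to about 10 N; from then on the rack drags with 1 to 7 N. The drag holds it where it is left.
- stop_carriage: dark stop block, 40 mm long, clamped on the fence: it slips along it if pushed with over 14 N. Axes as the reader's; origin at reader x = +55.5, z = 40 mm, at the y of the flag's middle (reader y -128..-104 mm, differs each time). The flag's hinge axis runs along y, 44 mm above this origin. Block and hinge lugs reach z = 91 mm, x +37..+87 mm in reader axes. It carries flag, screw and tip.
- stop_flag (a joint): angle of the red stop flag, rad: 0 = fully down, level across the lane, on a solid rest; starts up at 1.4 to 1.75 (1.57 = standing straight up above the fence). It swings down towards the robot (-x). The hinge is stiff (0.15 N m) and stays where it is left.
- flag_tab (a point): middle of the top face of the black finger tab at the flag's free end, 94 mm from the hinge axis: 26 mm wide (along y), 22 mm long, 7 mm thick. The top faces the far side (+x) while the flag is up. The red arm between hinge and tab is 22 mm wide, 10 mm thick, its middle plane through the hinge axis; when down, its top is 89 mm above the bench.
- stop_face (a point): point on the +y face of the flag's stop plate (55 mm wide, hanging 37 mm below the hinge axis) where the stop screw comes out; flag down: reader x = 0, 62 mm above the bench. The screw's black rubber tip, 11 mm across, stands 4 to 30 mm out of this face towards +y set differently each time and not measured. The rubber gives 1 mm per 8 N.
- rack_center (a point): centre of the orange 96-tube rack with blue and white caps: 85.5 mm (x) by 127.8 mm (y, along the lane), 42 mm high (solid body 34 mm), corners of 6 mm radius, 0.25 to 0.45 kg. This point is half-way up, 21 mm above the deck. It starts on the deck near the lane's +y end, up to 17 mm off the fence, up to 0.12 rad askew. Flush with the fence its centre is at reader x = 0.
- tip_box: bystander: closed green pipette-tip box, 82 x 120 x 70 mm, origin at the middle of its underside
- reagent: bystander: amber glass jar with white cap, 60 mm across, 115 mm high, origin at the middle of its underside
- wash_bottle: bystander: white wash bottle with red top and spout, 68 mm across, 195 mm high, origin at the middle of its underside
Things that resemble listed ones, but are neither listed nor needed, are in the scene too. What is shaped like the part that bears rack_center but green is not meant.

How it is judged (in metres and radians):
On the way, in this order (a step that is already met when the one before it is completed fails the run):
1. the stop flag is fully down in the lane (value of joint stop_flag below 0.08 rad), for 0.2 s.
2. the rack is pressed home against the stop's rubber tip with more than 4 N (value of joint stop_flag below 0.08 rad and contact force between rack and stop_carriage above 4 N and x of rack_center in the frame of reader above -0.003 m), for 0.2 s.
At the end, for the whole second after the job is handed in: The flag is fully down (under 0.08 rad), the rack stands still and level on the deck, within 2 mm of the fence and parallel to it within 0.025 rad, still bearing on the stop's rubber tip with at least 0.6 N, and the stop block is within 2 mm of where it was (value of joint stop_flag below 0.08 rad and contact force between rack and stop_carriage above 0.6 N and x of rack_center in the frame of reader above -0.002 m and angle between the y axis of rack_center and the y axis of reader, either way round below 0.025 rad and angle between rack_center's own z axis and vertical below 0.03 rad and linear speed of rack below 0.01 m/s and distance of stop_carriage from where it was at the start of the episode below 0.002 m); the robot touches nothing.
It fails at once if the stop block is shoved more than 2 mm along the fence (it slips under a push of over 14 N) (distance of stop_carriage from where it was at the start of the episode above 0.002 m).
It fails at once if the rack is tipped by more than 0.2 rad (angle between rack_center's own z axis and vertical above 0.2 rad).
It fails at once if a bystander is moved by more than 20 mm (distance of any of tip_box, reagent, wash_bottle from where it was at the start of the episode above 0.02 m).
It also fails if it takes over 70 s, if anything falls off the work surface, if the arm or the gripper's body presses on something with over 40 N, if the wrist force passes 120 N, or if a joint passes its speed limit or range.

### The arm

A 6-joint arm with a two-finger parallel gripper is mounted at the origin on the work surface. World frame = base frame: x ahead of the robot, y to its left, z up, the work surface at z = 0. Lengths are in mm, angles in rad, forces in N, time in s.
With the tool pointing down it reaches from about 400 to 925 mm from the base axis. Payload 12.5 kg.
Tool frame: the origin (TCP) lies midway between the tips of the shut fingers; the grasp point (between the pads) lies 19 mm behind it (env.grip_depth is the distance from the TCP to the grasp point, in mm); z points along the fingers, y is the line along which they close (so a half turn about z gives the same grasp; the last joint's range is limited). The gripper opens to 95 mm and grips with 3 to 60 N. Pads are 20 mm wide; open, the fingers measure 119 mm over their backs; the gripper's body (75 mm by 180 mm) begins 59 mm behind the grasp point.
Start: joints at [1.093, 0.491, 1.559, -0, 1.092, -0.106], TCP at [227.043, 582.321, 214.661] pointing down, gripper open.
Joint ranges: [-3.1, 3.1], [-0.84, 2.19], [0.05, 2.79], [-1.13, 4.28], [0.06, 2.93], [-2.69, 2.69]. Speed limits (rad/s): [2.22, 2.22, 2.79, 3.14, 3.14, 3.14].

### API

Orientations are given as [roll, pitch, yaw] about the fixed x, y, z axes, in that order (R = Rz(yaw) Ry(pitch) Rx(roll)).
In Python, from cell import monitor, viewer, order, env gives the robot as it stands.
- The arm moves only by the tool move_arm, never from a script. Its argument "moves" is one flat list of numbers, 4 for each row, row after row: the shift along the tool's x, y, z normalised to -1 to 1, where 1 is 0.15 m, then the turn about the tool's z normalised to -1 to 1, where 1 is pi/2 rad. A call has 1 to 10 rows; each row shifts and turns the commanded pose from where the row before left it, along the tool's axes as they then stand; what a row does not reach is not made up. A row lasts 1/8 s, in which the tool goes at most 62.5 mm and 10.7 degrees, less where a joint would pass 70% of its speed; a pose out of reach is approached as far as the arm can. A call with a number of a shift or a turn outside -1 to 1 is refused whole. A call with a gripper value outside its range is refused whole. "claw" is the finger opening in mm, from 0 to 95.1, set as the call begins (left out, the last holds). The fingers move at their own pace and stop on an object; the grip force is fixed at half the most. Time passes only in rows, so rows that do not move let the fingers close. It gives the time, the measured TCP pose, the force, the opening and the grip force at its end, in the units of the state.
- monitor.state(): the state, without advancing time (a new reading comes with each control period).
- viewer.read_camera(name): name is "side" or "top"; returns the picture (480x640x3 uint8, red, green, blue); there is no depth.
- viewer.camera_info(name): a dict with "K" (3x3 intrinsics, pixels), "camera_from_world" (4x4, takes a point from world to camera coordinates). Camera axes: x right, y down, z forward; pixel columns grow to the right and rows downward; lengths in mm; the calibration is good to about 2 mm. A picture is of the moment at which its call begins. camera_info takes no time and is no camera call.
- order.job_done(): hands the job in; it is judged then, once.
The state is a dict: "t": time; "joints": joint angles; "qvel": joint speeds; "tau": joint torques, N m; "eef_pos": TCP position; "tcp_rot": TCP orientation; "ft_force": force on the tool from outside, world axes, zero at the start; "moment": the same for the moment, N m; "opening": opening from 0.0 (shut) to 1.0 (fully open); "grip_force": force on a finger pad.
Only numpy, scipy, OpenCV 4.12 (cv2) and the standard library are available. Lean on these libraries where they do the work, as an engineer would, in place of code of your own. Each camera call takes 0.05 s, during which the arm holds its last target. There are 200 camera calls.

## Working session

There is one attempt and no reset: what is moved stays moved. The work goes in short steps, Python scripts to look and compute and a tool call to move; the robot and the scene stay as the last step left them, time stands still between calls to the robot, and variables do not carry over. Pictures are saved under pics/ and viewed, at most 10 in all, crops included, and the job is handed in when it is done.

Besides the shell and the picture viewer there is one more tool, called after ">>>" as name(argument=value, ...), one argument or row to a line, values as JSON. move_arm: Moves the arm, as the interface text tells. Scaled input: -1 to 1 covers 0.15 m each way for a shift and pi/2 rad each way for a turn. Its arguments: {"type":"object","properties":{"moves":{"type":"array"},"claw":{"type":"number"}},"required":["moves"]}

```bash
ls; mkdir -p pics; python3 - <<'E'
from cell import monitor, viewer, order, env
import cv2,numpy as np
np.set_printoptions(precision=4,suppress=True)
print(monitor.state())
for n in("side","top"):
    im=viewer.read_camera(n); cv2.imwrite(f"pics/{n}0.png",im[:,:,::-1]); c=viewer.camera_info(n); print(c["K"],c["camera_from_world"])
E
```

```text
pics
{'t': 0.0, 'joints': array([ 1.0934,  0.4915,  1.5595, -0.    ,  1.0917, -0.1056]), 'qvel': array([ 0.0001, -0.0005, -0.0001,  0.0002,  0.0003, -0.    ]), 'tau': array([ -0.0034, -61.264 , -25.8193,   0.0692,   0.0481,  -0.0001]), 'eef_pos': array([226.9029, 582.0792, 214.0611]), 'tcp_rot': array([-3.1405, -0.0001,  2.7698]), 'ft_force': array([ 0.5837,  0.6053, -0.5973]), 'moment': array([ 0.0129, -0.0037,  0.0067]), 'grip_force': 0.0, 'opening': 1.0005655484524771}
[[533.1757   0.     313.35  ]
 [  0.     533.1757 246.0411]
 [  0.       0.       1.    ]] [[   0.9932   -0.1163    0.0053 -537.6842]
 [  -0.0639   -0.5829   -0.81    126.7504]
 [   0.0972    0.8042   -0.5864 1202.92  ]
 [   0.        0.        0.        1.    ]]
[[605.6002   0.     311.8797]
 [  0.     605.6002 234.1247]
 [  0.       0.       1.    ]] [[  -0.0211   -0.9998    0.0059   19.3651]
 [  -0.9784    0.0194   -0.206   545.6091]
 [   0.2058   -0.0101   -0.9785 1379.5479]
 [   0.        0.        0.        1.    ]]
```

View pics/top0.png

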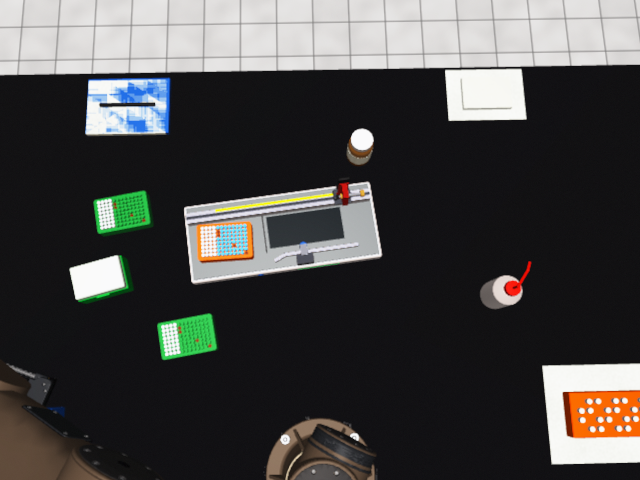

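View pics/side0.png

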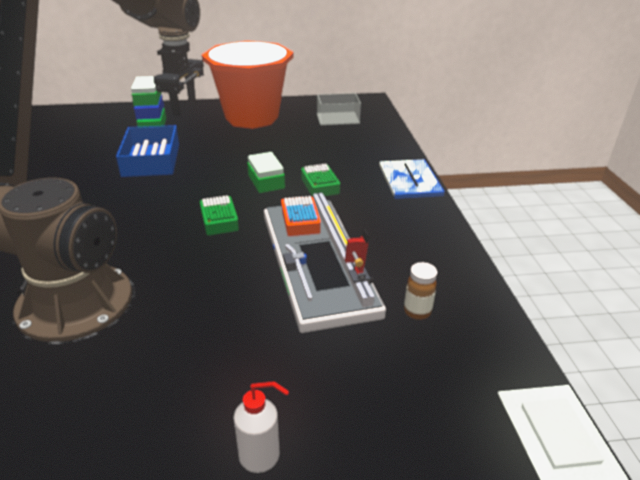

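Candidates for the rack: orange rack with blue/white caps on the reader, top (225,241). The lookalikes are green racks at (122,212) and (187,336), an orange block at (605,415), and the bucket (side view only). I choose (225,241) and check it in a close crop.

```bash
python3 - <<'E'
import cv2
a=cv2.imread("pics/top0.png")[170:295,175:395]
cv2.imwrite("pics/c1.png",cv2.resize(a,None,fx=3.6,fy=3.6,interpolation=cv2.INTER_CUBIC))
a=cv2.imread("pics/side0.png")[185:335,255:395]
cv2.imwrite("pics/c2.png",cv2.resize(a,None,fx=4,fy=4,interpolation=cv2.INTER_CUBIC))
E
```

```text
(no output)
```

View pics/c1.png

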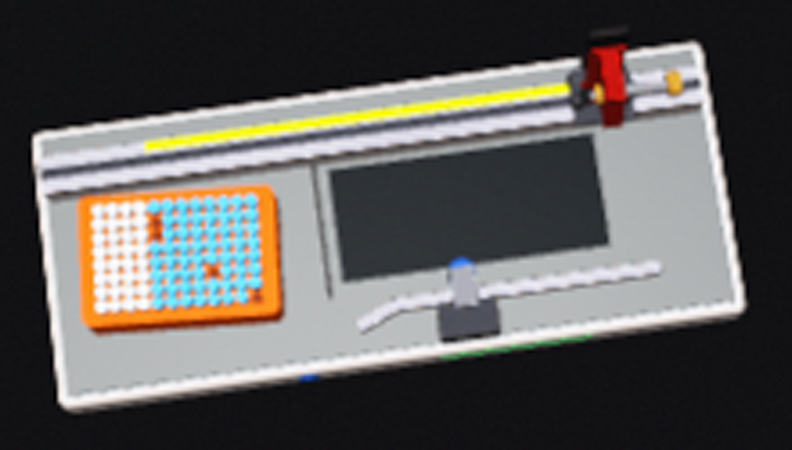

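View pics/c2.png

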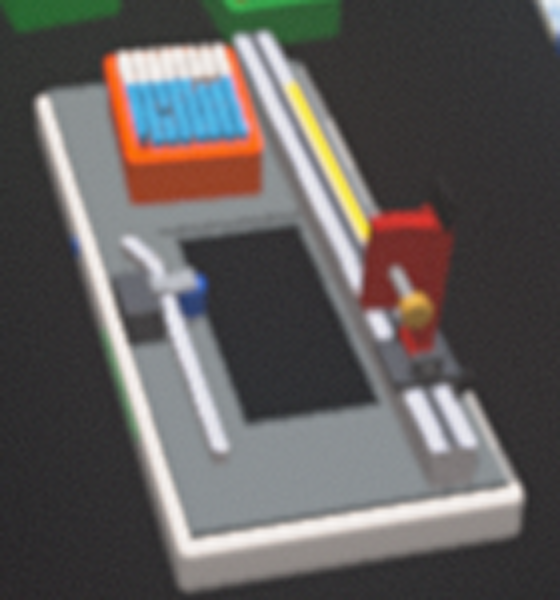

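```bash
cat >h.py <<'E'
import numpy as np,cv2
from scipy.optimize import least_squares
from cell import viewer
C={n:viewer.camera_info(n) for n in("side","top")}
def proj(n,p):
    p=np.atleast_2d(np.asarray(p,float)); M=C[n]["camera_from_world"]; q=(p@M[:3,:3].T+M[:3,3])@C[n]["K"].T
    return q[:,:2]/q[:,2:]
def back(n,uv,z):
    M=C[n]["camera_from_world"]; R=M[:3,:3]; o=-R.T@M[:3,3]; d=R.T@np.linalg.inv(C[n]["K"])@np.array([*uv,1.]); return o+d*(z-o[2])/d[2]
def T(P,pts):
    x,y,a=P; pts=np.atleast_2d(np.asarray(pts,float)); c,s=np.cos(a),np.sin(a)
    return np.c_[x+c*pts[:,0]-s*pts[:,1],y+s*pts[:,0]+c*pts[:,1],pts[:,2]]
def inv(P,w):
    x,y,a=P;c,s=np.cos(a),np.sin(a);dx,dy=w[0]-x,w[1]-y; return np.array([c*dx+s*dy,-s*dx+c*dy])
def fit(obs,x0):
    f=lambda P:np.concatenate([(proj(n,T(P,[m]))[0]-uv) for n,m,uv in obs])
    r=least_squares(f,x0); return r.x,r.fun.reshape(-1,2)
def ct(u,v): return np.array([175+u/3.6,170+v/3.6])
def cs(u,v): return np.array([255+u/4,185+v/4])
E
cat > m.py <<'E'
from h import *
np.set_printoptions(precision=2,suppress=True)
for z in (40,44):
    o=[("top",(95,255,z),ct(35,132)),("top",(95,-205,z),ct(700,42)),("top",(-95,-205,z),ct(745,306)),("top",(-95,255,z),ct(62,402)),
    ("side",(-95,255,z),cs(38,95)),("side",(-95,-205,z),cs(182,547)),("side",(95,-205,z),cs(523,490))]
    for oo in (o,o[:4],o[4:]):
        P,r=fit(oo,[600,100,0.1]); print(z,P,P[2],np.abs(r).max()); 
    P,r=fit(o,[600,100,.1])
    if z==40: P0=P
    print(r)
for z in (34,42):
    h=z+40; o=[("top",(42.7,63.9,h),ct(78,195)),("top",(42.7,-63.9,h),ct(276,184)),("top",(-42.7,-63.9,h),ct(284,312)),("top",(-42.7,63.9,h),ct(84,325))]
    Q,r=fit(o,[600,170,.1]); print("rack",z,Q,r.ravel(),"in reader",inv(P0,Q),Q[2]-P0[2])
# flag: where do hinge / tab project
for yc in(-128,-116,-104): print(yc,proj("top",T(P0,[(55.5,yc,84),(55.5,yc,178),(55.5,yc+11,178)])).ravel())
E
python3 m.py
```

```text
40 [563.15  53.57   0.12] 0.12059446729604638 1.754001120383208
40 [562.49  53.48   0.12] 0.1205142577038424 1.5466722651536031
40 [564.13  53.88   0.12] 0.11839306278415386 1.4942026933879902
[[-1.58 -1.32]
 [ 1.15 -1.75]
 [ 1.48  0.69]
 [-1.18  1.  ]
 [-1.06 -1.35]
 [-1.03  0.48]
 [ 0.97  0.34]]
44 [562.51  52.23   0.12] 0.12071560188903943 2.324307956502537
44 [561.65  53.32   0.12] 0.12051077607342242 1.8200085237754422
44 [563.56  49.45   0.12] 0.11743473947707055 1.908861619726423
[[-1.36 -1.48]
 [ 1.87 -2.  ]
 [ 2.26  0.65]
 [-0.93  1.05]
 [-1.36 -2.32]
 [-1.28 -0.45]
 [ 0.99 -0.62]]
rack 34 [531.2  211.18   0.05] [ 0.54  0.3  -0.05 -0.24 -0.48 -0.07 -0.01  0.02] in reader [-12.76 160.32] -0.07248241462867067
rack 42 [529.59 210.1    0.05] [ 0.38  0.2   0.11 -0.35 -0.31  0.02 -0.17  0.13] in reader [-14.49 159.43] -0.07253971826747506
-128 [342.96 194.73 345.35 183.24 340.43 183.91]
-116 [337.94 195.41 339.98 183.97 335.05 184.64]
-104 [332.9  196.1  334.6  184.7  329.67 185.37]
```

Crop 1 confirms the orange rack with white and blue caps, its rim corners at crop (78,195)…(284,312). The flag is at crop (608,35..125). Crop 2 shows the flag standing, leaning slightly away from the robot. The reader fit residual is under 2 px; the rack sits at reader (-13,160), askew by -0.07. Both fit the description.

```bash
cat >mv.py <<'E'
from h import *
from cell import monitor
P0=np.array([563.15,53.57,0.1206])
def show(tag=""):
    s=monitor.state(); p=s["eef_pos"]; c,si=np.cos(P0[2]),np.sin(P0[2]); f=s["ft_force"]
    print(tag,"t",round(s["t"],2),"reader xy",inv(P0,p).round(1),"z",round(p[2],1),"yaw-rel",round(s["tcp_rot"][2]-P0[2],4),"F reader",np.round([c*f[0]+si*f[1],-si*f[0]+c*f[1],f[2]],2))
E
python3 - <<'E'
from mv import *
np.set_printoptions(precision=3,suppress=True)
def flag(P):
    yc,th=P
    A=lambda r,o,dy:(55.5-np.cos(th)*-0-r*np.cos(th)+o*np.sin(th),yc+dy,84+r*np.sin(th)+o*np.cos(th))
    return A
# arm: red top end edges (r=83) on side facing camera; tab middle (r=94)
obs=[((94,0,0),ct(608,33)),((83,5,11),ct(588,45)),((83,5,-11),ct(628,43))]
def f(P):
    A=flag(P); return np.concatenate([proj("top",T(P0,[A(*m)]))[0]-uv for m,uv in obs])
r=least_squares(f,[-120,1.6]); print(r.x,r.fun)
print("jar",inv(P0,back("top",(362,139),115)),"world corners reader; tip box",inv(P0,back("top",(98,276),70)))
show()
# screw tip etc predicted at side
print(proj("side",T(P0,[(43,245,68),(43,-195,68),(-78,-20,66)])))
E
```

```text
[-126.304    1.62 ] [ 0.382  2.204  0.461 -0.902 -0.894 -1.669]
jar [ 175.186 -189.921] world corners reader; tip box [-54.057 460.839]
 t 0.1 reader xy [-270.2  565.2] z 214.1 yaw-rel 2.6492 F reader [ 0.11  0.13 -0.25]
[[313.356 194.55 ]
 [362.745 298.621]
 [289.378 258.124]]
```

>>> move_arm(
  moves=[0,0,-0.04,0.1144,0,0,-0.04,0.1144,0,0,-0.04,0.1144,0,0,-0.04,0.1144,0,0,-0.04,0.1144,0,0,-0.04,0.1144,0,0,0,0],
  claw=0,
)

```text
t: 0.98
eef_pos: [227.1, 582.3, 250.7]
tcp_rot: [3.141, -0.0, 1.693]
ft_force: [-0.3, 0.4, -0.8]
opening: 0.319
grip_force: 0.0
```

```bash
python3 -c "
from mv import *
show()"
```

```text
t 0.97 reader xy [-270.   565.4] z 250.7 yaw-rel 1.5722 F reader [-0.25  0.4  -0.85]
```

>>> move_arm(
  moves=[-0.329,0.181,0,0,-0.329,0.181,0,0,-0.329,0.181,0,0,-0.329,0.181,0,0,-0.329,0.181,0,0,-0.329,0.181,0,0,-0.329,0.181,0,0,-0.329,0.181,0,0,-0.329,0.181,0,0,-0.329,0.181,0,0],
)

```text
t: 2.22
eef_pos: [556.8, 123.4, 250.3]
tcp_rot: [-3.141, -0.0, 1.697]
ft_force: [0.1, 1.1, 0.4]
opening: 0.002
grip_force: 0.0
```

>>> move_arm(
  moves=[-0.329,0.181,0,0,-0.329,0.181,0,0,-0.329,0.181,0,0,-0.329,0.181,0,0,0,0,0,0,0,0,0,0],
)

```text
t: 2.98
eef_pos: [687.2, -57.5, 249.9]
tcp_rot: [-3.14, -0.001, 1.694]
ft_force: [-0.9, -0.0, -1.2]
opening: 0.002
grip_force: 0.0
```

```bash
python3 -c "
from mv import *
show()"
```

```text
t 2.98 reader xy [ 109.7 -125.2] z 249.9 yaw-rel 1.5734 F reader [-0.88  0.07 -1.15]
```

Now down to z≈150 behind the flag, then look.

>>> move_arm(
  moves=[0,0,0.25,0,0,0,0.25,0,0,0,0.167,0,0,0,0,0,0,0,0,0],
)

```text
t: 3.6
eef_pos: [688.0, -57.0, 152.1]
tcp_rot: [3.14, 0.0, 1.693]
ft_force: [0.4, 0.6, 0.8]
opening: 0.004
grip_force: 0.0
```

```bash
python3 - <<'E'
from mv import *
show()
a=viewer.read_camera("side")[150:330,280:460,::-1]; b=viewer.read_camera("top")[110:290,250:430,::-1]
cv2.imwrite("pics/f1.png",cv2.resize(np.hstack([a,b]),(800,400),interpolation=cv2.INTER_CUBIC))
E
```

```text
t 3.6 reader xy [ 110.6 -124.7] z 152.1 yaw-rel 1.5727 F reader [0.52 0.52 0.77]
```

View pics/f1.png

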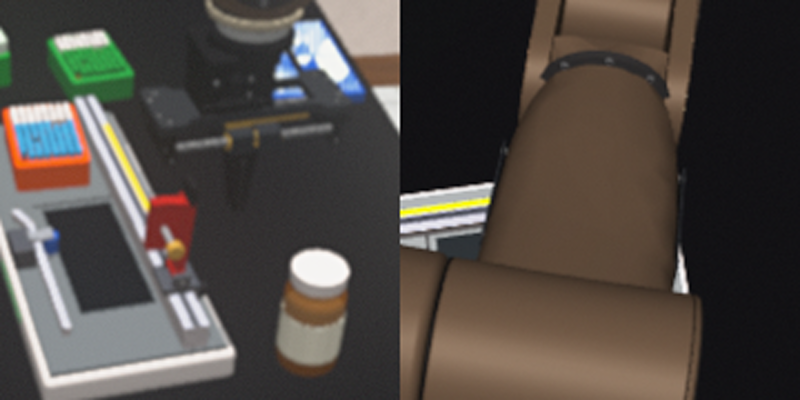

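View: fingers (crop 240,180) stand behind the flag (170,220), clear of the jar. I push -x along the flag's arc.

>>> move_arm(
  moves=[0,-0.0667,0,0,0,-0.0667,0,0,0,-0.0667,0,0,0,-0.067,-0.0127,0,0,-0.067,-0.0127,0,0,-0.05,0.004,0,0,-0.05,0.004,0,0,-0.05,0.004,0,0,0,0,0],
)

```text
t: 4.82
eef_pos: [614.9, -66.5, 152.5]
tcp_rot: [-3.141, -0.0, 1.692]
ft_force: [0.7, -0.2, 0.2]
opening: 0.003
grip_force: 0.0
```

```bash
python3 - <<'E'
from mv import *
show()
E
```

```text
t 4.83 reader xy [  36.9 -125.5] z 152.5 yaw-rel 1.5709 F reader [ 0.7  -0.31  0.17]
```

>>> move_arm(
  moves=[0,-0.049,0.019,0,0,-0.049,0.019,0,0,-0.049,0.019,0,0,-0.0427,0.036,0,0,-0.0427,0.036,0,0,-0.0427,0.036,0,0,-0.0284,0.04,0,0,-0.0284,0.04,0,0,-0.0284,0.04,0,0,0,0,0],
)

```text
t: 6.08
eef_pos: [561.3, -73.0, 109.3]
tcp_rot: [-3.14, -0.001, 1.691]
ft_force: [0.6, 0.3, 0.5]
opening: 0.006
grip_force: 0.0
```

```bash
python3 - <<'E'
from mv import *
show()
E
```

```text
t 6.08 reader xy [ -17.1 -125.4] z 109.3 yaw-rel 1.5709 F reader [0.64 0.27 0.48]
```

>>> move_arm(
  moves=[0,-0.01,0.03,0,0,-0.01,0.03,0,0,0,0.03,0,0,0,0.013,0,0,0,0.007,0,0,0,0,0],
)

```text
t: 6.82
eef_pos: [559.0, -73.3, 93.3]
tcp_rot: [3.142, -0.0, 1.692]
ft_force: [-0.6, 0.3, 0.5]
opening: 0.003
grip_force: 0.0
```

>>> move_arm(
  moves=[0,0,0.007,0,0,0,0.007,0,0,0,0,0],
)

```text
t: 7.2
eef_pos: [558.9, -73.4, 91.2]
tcp_rot: [3.141, -0.0, 1.692]
ft_force: [-1.3, 0.3, -1.1]
opening: 0.006
grip_force: 0.0
```

```bash
python3 - <<'E'
from mv import *
show()
a=viewer.read_camera("side")[185:335,275:425,::-1]
cv2.imwrite("pics/f2.png",cv2.resize(a,(600,600),interpolation=cv2.INTER_CUBIC))
E
```

```text
t 7.2 reader xy [ -19.4 -125.5] z 91.2 yaw-rel 1.571 F reader [-1.29  0.5  -1.07]
```

View pics/f2.png

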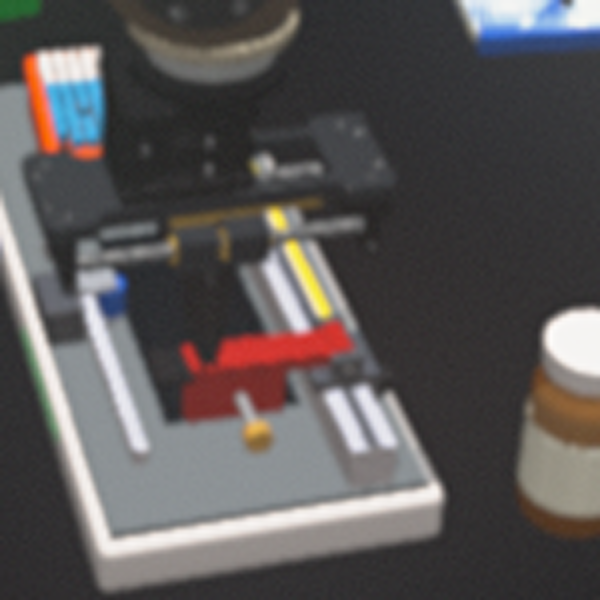

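The flag (crop 185–350, 325–420) lies nearly level under the fingertips. Next I press to the rest.

>>> move_arm(
  moves=[0,0,0.007,0,0,0,0.007,0,0,0,0,0],
)

```text
t: 7.62
eef_pos: [558.9, -73.3, 89.2]
tcp_rot: [-3.142, -0.0, 1.692]
ft_force: [-1.6, -0.1, 2.1]
opening: 0.007
grip_force: 1.3
```

>>> move_arm(
  moves=[0,0,0.005,0,0,0,0,0],
)

```text
t: 7.88
eef_pos: [558.9, -73.4, 89.0]
tcp_rot: [3.141, 0.0, 1.692]
ft_force: [-3.9, -0.7, 9.0]
opening: 0.006
grip_force: 4.9
```

>>> move_arm(
  moves=[0,0,-0.1,0,0,0,-0.37,0,0.317,-0.078,0,0,0.317,-0.078,0,0,0.317,-0.078,0,0,0.317,-0.078,0,0,0.317,-0.078,0,0,0.317,-0.078,0,0,0,0,0,0,0,0,0,0],
)

```text
t: 9.12
eef_pos: [455.1, 201.3, 159.3]
tcp_rot: [3.141, -0.0, 1.692]
ft_force: [-0.1, 0.2, -0.4]
opening: 0.006
grip_force: 0.0
```

```bash
python3 - <<'E'
from mv import *
show()
a=viewer.read_camera("side")[185:335,265:415,::-1]
cv2.imwrite("pics/f3.png",cv2.resize(a,(600,600),interpolation=cv2.INTER_CUBIC))
E
```

```text
t 9.12 reader xy [-89.5 159.7] z 159.3 yaw-rel 1.5717 F reader [-0.06  0.24 -0.39]
```

View pics/f3.png

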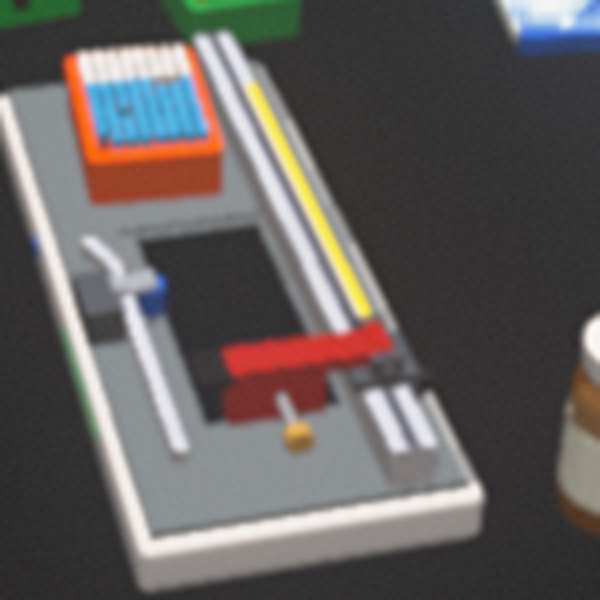

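The flag lies level across the lane, crop (220–390, 325–420). The rack is still untouched at crop (65–220, 45–200). Now down on its robot side.

>>> move_arm(
  moves=[0,0,0.3,0,0,0,0.3,0,0,0,0.11,0,0,0.04,0,0,0,0.04,0,0,0,0.04,0,0,0,0,0,0],
)

```text
t: 10.05
eef_pos: [473.5, 203.6, 53.0]
tcp_rot: [3.14, -0.0, 1.691]
ft_force: [-0.3, 0.3, 0.5]
opening: 0.004
grip_force: 0.0
```

>>> move_arm(
  moves=[0,0.02,0,0,0,0.02,0,0,0,0.02,0,0,0,0.02,0,0],
)

```text
t: 10.55
eef_pos: [484.3, 205.0, 52.3]
tcp_rot: [-3.141, 0.0, 1.692]
ft_force: [-1.9, -0.6, 2.8]
opening: 0.005
grip_force: 1.6
```

```bash
python3 - <<'E'
from mv import *
show()
E
```

```text
t 10.55 reader xy [-60.  159.8] z 52.3 yaw-rel 1.5711 F reader [-1.94 -0.41  2.77]
```

>>> move_arm(
  moves=[0,0.01,0,0,0,0.01,0,0,0,0.01,0,0],
)

```text
t: 10.92
eef_pos: [489.1, 205.6, 52.4]
tcp_rot: [-3.142, -0.0, 1.692]
ft_force: [-3.5, -0.3, 1.0]
opening: 0.004
grip_force: 1.4
```

>>> move_arm(
  moves=[0,0.007,0,0,0,0.007,0,0],
)

```text
t: 11.18
eef_pos: [490.9, 205.7, 52.3]
tcp_rot: [-3.141, 0.0, 1.692]
ft_force: [-5.8, -2.1, 4.1]
opening: 0.007
grip_force: 3.1
```

```bash
python3 - <<'E'
from mv import *
show()
E
```

```text
t 11.18 reader xy [-53.4 159.7] z 52.3 yaw-rel 1.571 F reader [-5.98 -1.39  4.05]
```

>>> move_arm(
  moves=[0,0.007,0,0,0,0,0,0],
)

```text
t: 11.42
eef_pos: [491.3, 205.6, 52.3]
tcp_rot: [-3.139, 0.0, 1.692]
ft_force: [-6.4, -3.3, 4.6]
opening: 0.005
grip_force: 3.7
```

```bash
python3 - <<'E'
from mv import *
show()
a=viewer.read_camera("side")[180:290,255:365,::-1]; b=viewer.read_camera("top")[180:290,180:290,::-1]
cv2.imwrite("pics/f4.png",cv2.resize(np.hstack([a,b]),(800,400),interpolation=cv2.INTER_CUBIC))
E
```

```text
t 11.43 reader xy [-53.  159.6] z 52.3 yaw-rel 1.571 F reader [-6.72 -2.49  4.58]
```

View pics/f4.png

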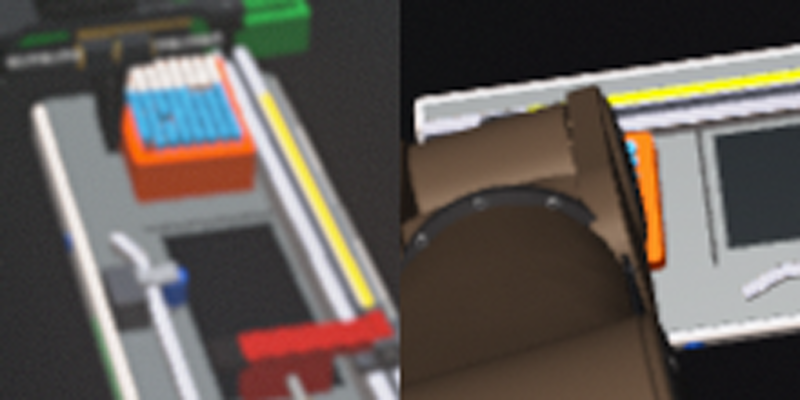

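The rack is near the fence, but its leading end still looks slightly off (edge slope 0.157 against 0.121 for the deck line). I'll nudge the leading end.

>>> move_arm(
  moves=[0,-0.08,0,0,-0.15,0,0,0,-0.12,0,0,0,0,0.04,0,0,0,0.02,0,0,0,0.01,0,0,0,0,0,0],
)

```text
t: 12.4
eef_pos: [495.5, 165.9, 52.3]
tcp_rot: [-3.142, -0.0, 1.692]
ft_force: [-1.5, -1.3, -0.6]
opening: 0.006
grip_force: 0.3
```

>>> move_arm(
  moves=[0,0.007,0,0,0,0.007,0,0,0,0,0,0],
)

```text
t: 12.78
eef_pos: [497.8, 165.9, 52.4]
tcp_rot: [3.141, -0.0, 1.692]
ft_force: [-0.7, 0.7, -0.3]
opening: 0.005
grip_force: 0.3
```

```bash
python3 - <<'E'
from mv import *
show()
E
```

```text
t 12.78 reader xy [-51.3 119.4] z 52.4 yaw-rel 1.571 F reader [-0.66  0.77 -0.32]
```

>>> move_arm(
  moves=[0,0.007,0,0,0,0.007,0,0,0,0,0,0],
)

```text
t: 13.15
eef_pos: [498.4, 165.9, 52.3]
tcp_rot: [-3.138, 0.0, 1.692]
ft_force: [-8.5, -2.7, 4.5]
opening: 0.005
grip_force: 4.1
```

>>> move_arm(
  moves=[0,0.007,0,0,0,0.005,0,0,0,0,0,0],
)

```text
t: 13.52
eef_pos: [498.4, 165.9, 52.3]
tcp_rot: [-3.135, 0.0, 1.692]
ft_force: [-14.9, -1.9, 10.6]
opening: 0.005
grip_force: 8.3
```

The leading end is firmly on the fence (tip x≈-50.7). Now I go behind the rack.

>>> move_arm(
  moves=[0,-0.08,0,0,0,0,-0.4,0,0.3,0.1,0,0,0.3,0.157,0,0,0.307,0.14,0,0,0,0,0.2,0,0,0,0.2,0,0,0,0,0],
)

```text
t: 14.52
eef_pos: [531.5, 306.8, 50.7]
tcp_rot: [-3.139, 0.001, 1.692]
ft_force: [0.2, -0.0, 1.0]
opening: 0.004
grip_force: 0.0
```

```bash
python3 - <<'E'
from mv import *
show()
E
```

```text
t 14.53 reader xy [ -1.  255.2] z 50.7 yaw-rel 1.5712 F reader [ 0.23 -0.07  0.98]
```

>>> move_arm(
  moves=[-0.05,0,0,0,-0.05,0,0,0,-0.03,0,0,0,-0.03,0,0,0,-0.03,0,0,0,-0.03,0,0,0,-0.03,0,0,0,-0.03,0,0,0,-0.03,0,0,0,0,0,0,0],
)

```text
t: 15.78
eef_pos: [537.9, 260.3, 52.2]
tcp_rot: [-3.141, 0.0, 1.691]
ft_force: [-0.1, -0.5, 0.5]
opening: 0.006
grip_force: 0.0
```

>>> move_arm(
  moves=[-0.05,0,0,0,-0.05,0,0,0,-0.05,0,0,0,-0.05,0,0,0,-0.05,0,0,0,-0.05,0,0,0,-0.05,0,0,0,0,0,0,0],
)

```text
t: 16.77
eef_pos: [544.5, 208.2, 52.5]
tcp_rot: [3.141, 0.0, 1.691]
ft_force: [-0.5, -0.0, 0.3]
opening: 0.003
grip_force: 0.0
```

```bash
python3 - <<'E'
from mv import *
show()
a=viewer.read_camera("side")[180:320,260:400,::-1]; b=viewer.read_camera("top")[180:290,220:330,::-1]
a=cv2.resize(a,(400,400),interpolation=cv2.INTER_CUBIC);b=cv2.resize(b,(400,400),interpolation=cv2.INTER_CUBIC)
cv2.imwrite("pics/f5.png",np.hstack([a,b]))
E
```

```text
t 16.77 reader xy [1.000e-01 1.557e+02] z 52.5 yaw-rel 1.5704 F reader [-0.48  0.01  0.27]
```

View pics/f5.png

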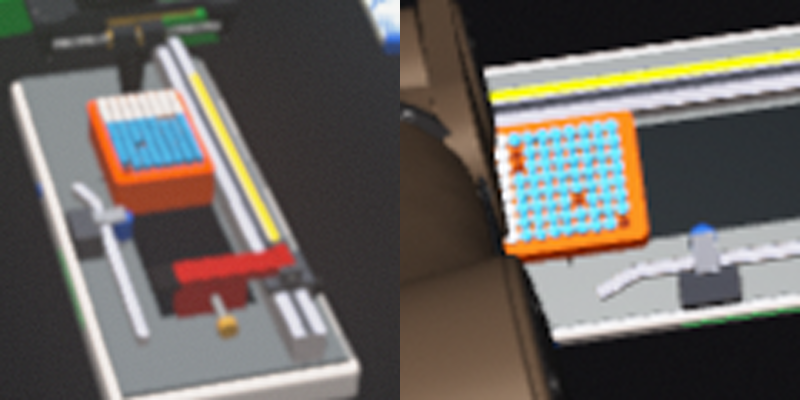

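The rack looks flush and parallel to the fence, with its leading edge at crop (640,115–240). The roller is next, at (702,230).

>>> move_arm(
  moves=[-0.03,0,0,0,-0.03,0,0,0,-0.03,0,0,0,-0.03,0,0,0,-0.03,0,0,0],
)

```text
t: 17.5
eef_pos: [547.1, 186.2, 52.5]
tcp_rot: [3.141, -0.0, 1.692]
ft_force: [0.1, 2.4, 2.6]
opening: 0.003
grip_force: 1.4
```

>>> move_arm(
  moves=[-0.02,0,0,0,-0.02,0,0,0,-0.02,0,0,0,-0.02,0,0,0],
)

```text
t: 18.0
eef_pos: [548.6, 174.7, 52.4]
tcp_rot: [3.141, -0.001, 1.692]
ft_force: [0.0, 7.5, 2.9]
opening: 0.007
grip_force: 3.3
```

>>> move_arm(
  moves=[-0.02,0,0,0,-0.02,0,0,0,-0.02,0,0,0,-0.02,0,0,0],
)

```text
t: 18.5
eef_pos: [549.8, 162.8, 52.4]
tcp_rot: [-3.142, -0.0, 1.692]
ft_force: [-1.8, 5.5, 2.1]
opening: 0.01
grip_force: 2.9
```

```bash
python3 - <<'E'
from mv import *
show()
E
```

```text
t 18.5 reader xy [-1.000e-01  1.101e+02] z 52.4 yaw-rel 1.5711 F reader [-1.13  5.63  2.12]
```

Past the roller, dragging at about 5.5 N. I continue to tip y≈70, then slow down.

>>> move_arm(
  moves=[-0.027,0,0,0,-0.027,0,0,0,-0.027,0,0,0,-0.027,0,0,0,-0.027,0,0,0],
)

```text
t: 19.12
eef_pos: [552.4, 142.6, 52.4]
tcp_rot: [3.141, -0.0, 1.692]
ft_force: [-0.6, 5.6, 1.8]
opening: 0.002
grip_force: 2.5
```

>>> move_arm(
  moves=[-0.027,0,0,0,-0.027,0,0,0,-0.027,0,0,0,-0.027,0,0,0,-0.02,0,0,0],
)

```text
t: 19.75
eef_pos: [554.8, 123.2, 52.4]
tcp_rot: [3.141, -0.0, 1.692]
ft_force: [0.7, 4.0, 2.1]
opening: 0.003
grip_force: 2.3
```

```bash
python3 - <<'E'
from mv import *
show()
a=viewer.read_camera("side")[180:320,260:400,::-1]; b=viewer.read_camera("top")[170:290,260:380,::-1]
a=cv2.resize(a,(400,400),interpolation=cv2.INTER_CUBIC);b=cv2.resize(b,(400,400),interpolation=cv2.INTER_CUBIC)
cv2.imwrite("pics/f6.png",np.hstack([a,b]))
E
```

```text
t 19.75 reader xy [ 0.1 70.1] z 52.4 yaw-rel 1.571 F reader [1.17 3.93 2.1 ]
```

View pics/f6.png

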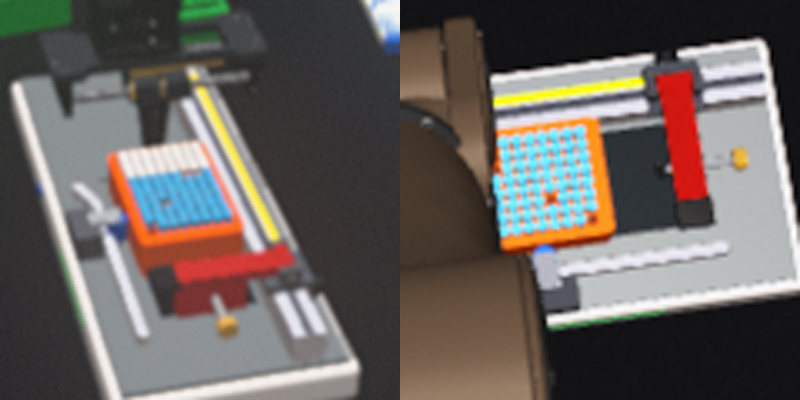

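The rack is flush with the fence, its leading edge at crop (610,120–240). The rubber tip is at (662,168), so the gap is about 30 mm. I approach slowly.

>>> move_arm(
  moves=[-0.02,0,0,0,-0.02,0,0,0,-0.02,0,0,0,-0.02,0,0,0,-0.02,0,0,0,-0.01,0,0,0],
)

```text
t: 20.6
eef_pos: [556.7, 106.8, 52.3]
tcp_rot: [-3.142, -0.0, 1.691]
ft_force: [1.1, 2.5, -0.5]
opening: 0.006
grip_force: 1.4
```

>>> move_arm(
  moves=[-0.007,0,0,0,-0.007,0,0,0,-0.007,0,0,0],
)

```text
t: 20.98
eef_pos: [557.0, 103.9, 52.4]
tcp_rot: [3.142, -0.0, 1.692]
ft_force: [0.9, 2.6, -0.5]
opening: 0.003
grip_force: 1.3
```

>>> move_arm(
  moves=[-0.007,0,0,0,-0.007,0,0,0],
)

```text
t: 21.22
eef_pos: [557.3, 101.8, 52.4]
tcp_rot: [3.142, -0.0, 1.692]
ft_force: [1.2, 3.2, -0.3]
opening: 0.005
grip_force: 1.3
```

```bash
python3 - <<'E'
from mv import *
show()
b=viewer.read_camera("top"); g=b[215:232,318:352].astype(int).sum(2)
E
```

```text
t 21.23 reader xy [-0.  48.6] z 52.4 yaw-rel 1.571 F reader [ 1.55  3.06 -0.31]
```

>>> move_arm(
  moves=[-0.006,0,0,0,-0.006,0,0,0],
)

```text
t: 21.52
eef_pos: [557.5, 100.1, 52.4]
tcp_rot: [-3.142, -0.0, 1.692]
ft_force: [1.4, 4.4, -0.3]
opening: 0.003
grip_force: 1.4
```

>>> move_arm(
  moves=[-0.006,0,0,0,-0.006,0,0,0],
)

```text
t: 21.78
eef_pos: [557.7, 98.3, 52.4]
tcp_rot: [-3.142, -0.0, 1.692]
ft_force: [1.4, 3.7, -1.6]
opening: 0.005
grip_force: 1.4
```

>>> move_arm(
  moves=[-0.006,0,0,0,-0.006,0,0,0],
)

```text
t: 22.02
eef_pos: [557.9, 96.5, 52.4]
tcp_rot: [3.142, -0.0, 1.692]
ft_force: [1.5, 2.8, -0.8]
opening: 0.001
grip_force: 1.4
```

>>> move_arm(
  moves=[-0.005,0,0,0,-0.005,0,0,0,-0.004,0,0,0],
)

```text
t: 22.4
eef_pos: [558.2, 94.4, 52.4]
tcp_rot: [-3.142, -0.0, 1.692]
ft_force: [1.2, 3.1, -1.4]
opening: 0.007
grip_force: 1.4
```

>>> move_arm(
  moves=[-0.005,0,0,0,-0.005,0,0,0,-0.004,0,0,0],
)

```text
t: 22.78
eef_pos: [558.5, 92.3, 52.4]
tcp_rot: [3.142, -0.0, 1.692]
ft_force: [1.0, 3.1, -0.8]
opening: 0.001
grip_force: 1.5
```

>>> move_arm(
  moves=[-0.005,0,0,0,-0.005,0,0,0,-0.004,0,0,0],
)

```text
t: 23.15
eef_pos: [558.7, 90.2, 52.4]
tcp_rot: [-3.142, -0.0, 1.692]
ft_force: [1.1, 3.3, -0.4]
opening: 0.009
grip_force: 1.5
```

>>> move_arm(
  moves=[-0.005,0,0,0,-0.005,0,0,0,-0.004,0,0,0],
)

```text
t: 23.52
eef_pos: [559.0, 88.1, 52.4]
tcp_rot: [3.141, -0.0, 1.692]
ft_force: [0.7, 3.5, -0.4]
opening: 0.006
grip_force: 1.5
```

>>> move_arm(
  moves=[-0.005,0,0,0,-0.005,0,0,0,-0.004,0,0,0],
)

```text
t: 23.9
eef_pos: [559.2, 86.3, 52.4]
tcp_rot: [3.142, -0.0, 1.691]
ft_force: [1.2, 7.3, -0.7]
opening: 0.002
grip_force: 3.5
```

Contact with the stop: 7.3 N against about 3.2 N sliding. Small further presses.

>>> move_arm(
  moves=[-0.003,0,0,0,0,0,0,0],
)

```text
t: 24.15
eef_pos: [559.2, 86.1, 52.4]
tcp_rot: [3.142, -0.001, 1.691]
ft_force: [0.4, 8.0, -0.4]
opening: 0.003
grip_force: 3.7
```

>>> move_arm(
  moves=[-0.004,0,0,0,0,0,0,0],
)

```text
t: 24.4
eef_pos: [559.1, 85.9, 52.4]
tcp_rot: [-3.141, -0.001, 1.691]
ft_force: [0.1, 10.6, -0.2]
opening: 0.006
grip_force: 5.4
```

```bash
python3 - <<'E'
from mv import *
for i in range(4): show(); viewer.read_camera("top")
print(monitor.state()["grip_force"])
E
```

```text
t 24.4 reader xy [-0.2 32.6] z 52.4 yaw-rel 1.5709 F reader [ 1.42 10.53 -0.19]
 t 24.45 reader xy [-0.2 32.6] z 52.4 yaw-rel 1.5709 F reader [ 0.14 10.63 -0.12]
 t 24.5 reader xy [-0.2 32.6] z 52.4 yaw-rel 1.5709 F reader [ 0.49 10.3   0.25]
 t 24.55 reader xy [-0.2 32.6] z 52.4 yaw-rel 1.5709 F reader [ 0.83 10.92  0.3 ]
5.3480389807373285
```

Net press ≈7.4 N, held. I retreat straight back, then up.

>>> move_arm(
  moves=[0,0,0,0,0.01,0,0,0,0.03,0,0,0,0.1,0,0,0,0.2,0,0,0,0.2,0,0,0,0,0,-0.4,0,0.35,-0.1,-0.3,0,0.35,-0.1,0,0,0.35,-0.1,0,0],
)

```text
t: 25.85
eef_pos: [487.4, 312.5, 152.9]
tcp_rot: [3.14, -0.0, 1.691]
ft_force: [0.8, 0.1, -0.0]
opening: 0.004
grip_force: 0.0
```

>>> move_arm(
  moves=[0.3,-0.15,0,0,0.3,-0.15,0,0,0.3,-0.15,0,0,0.3,-0.15,0,0,0,0,0,0,0,0,0,0],
)

```text
t: 26.6
eef_pos: [377.0, 478.3, 152.0]
tcp_rot: [-3.141, 0.0, 1.692]
ft_force: [0.2, -0.3, -0.4]
opening: 0.001
grip_force: 0.0
```

```bash
python3 - <<'E'
from mv import *
show()
b=viewer.read_camera("top"); hsv=cv2.cvtColor(b,cv2.COLOR_RGB2HSV)
cv2.imwrite("pics/end.png",b[:,:,::-1])
m=cv2.inRange(hsv,(8,150,120),(20,255,255)); m[:, :255]=0; m[:,345:]=0; m[:175]=0; m[290:]=0
m=cv2.morphologyEx(m,cv2.MORPH_CLOSE,np.ones((13,13)))
c=max(cv2.findContours(m,0,1)[0],key=cv2.contourArea); bx=cv2.boxPoints(cv2.minAreaRect(c)); print(bx)
w=np.array([back("top",p,74)[:2] for p in bx]); e=[w[(i+1)%4]-w[i] for i in range(4)]
print([ (np.linalg.norm(v).round(1),((np.arctan2(v[1],v[0])-P0[2]+np.pi/4)%(np.pi/2)-np.pi/4).round(4)) for v in e],"centre",inv(P0,w.mean(0)))
E
```

```text
t 26.6 reader xy [-133.7  444.1] z 152.0 yaw-rel 1.5719 F reader [ 0.17 -0.31 -0.36]
[[280.15997 210.11998]
 [335.03998 202.27998]
 [340.24    238.67998]
 [285.36    246.51997]]
[(np.float64(131.2), np.float64(0.0062)), (np.float64(88.7), np.float64(-0.012)), (np.float64(129.6), np.float64(0.004)), (np.float64(88.4), np.float64(0.0066))] centre [ -2.21737812 -41.84867947]
```

```bash
python3 -c "
from cell import order
print(order.job_done())"
```

```text
the job is handed in; nothing more can be done
None
```

I handed in the job at about 27 s: the flag is down on its rest and the rack is pressed home on the stop with about 7.4 N over its sliding force. The last image put the rack parallel to the fence within about 0.012 rad, and the arm is clear. The image was too coarse (2–3 mm) to confirm the 2 mm fence gap, and the verdict wasn't shown.

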